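# Tip a bird-movement case onto its back and lay it on the oak ledge

## Task

Lift the standing movement case off the crowded slate, stand it upright on the cork mat and let go; then push it over (do not grip it while it tips) so that it falls onto its plain back and lies on the mat with its brass cam on top. Then, leaving everything else where it is, take the lying case across its sides and set it down, without dropping it, cam still upward, lengthwise in the middle of the black pad on the oak ledge..

Things in the scene. Friction and masses are not known exactly. Their poses are not given: they have to be found in the camera images.
- case_center (a point): Centre (half-way up) of the movement case: loose pale-wood block 150 mm tall (z, up at the start), 56 mm wide (y), 44 mm thick (x), 0.3 to 0.5 kg. Its x axis points out of the front, which faces roughly away from the robot at first and bears a round brass cam (42 mm across, 10 mm proud, 66 mm above the foot) and a low brass strip; above 90 mm it is bare. Back and both sides (y) are plain and flat.
- case: The same case; origin at the centre of its foot, same axes. Pushed on its front 100 mm or more above the foot it pivots about its back foot edge without sliding, passes its balance at about 16 degrees of lean, and falls by itself onto its back, its centre then about 97 mm behind where it stood.
- mat_top (a point): Centre of the top face of the fixed cork mat: 280 mm along its x axis, 200 mm along its y axis, 4 mm thick, lying flat on the cabinet top; it is where the case is stood and tipped.
- rest_top (a point): Centre of the top face of the fixed black rubber pad on the oak ledge: 190 mm along its x axis (lengthwise), 90 mm along its y axis; it stands 4 mm above the oak flap (340 mm by 220 mm, 18 mm thick), so the pad's top is 22 mm above the cabinet top. A low cherry cabinet 125 mm high, to which the flap is hinged, starts 115 mm from this point on the +y side.
- slate: Fixed grey slate board, 380 mm (its x) by 110 mm (y), 6 mm thick, origin at the centre of its underside. The case, the jar and the spring barrel stand on it in a row along x, about 110 mm apart, in any order.
- jar: Amber glass screw jar with a steel cap, 56 mm across, 90 mm tall, upright on the slate; origin at the centre of its underside. To be left alone.
- barrel: Brass spring barrel, 60 mm across, 64 mm tall, upright on the slate; origin at the centre of its underside. To be left alone.
- loupe: Black horn loupe, 42 mm across, 43 mm tall, standing on a corner of the oak flap on the robot's right-hand, far side; origin at the centre of its underside. To be left alone.
- cam: Loose brass snail cam, about 60 mm across and 6 mm thick (hub 12 mm), lying flat on the oak flap at the near corner by the cabinet; origin under its hub. To be left alone.
- burnisher: Burnisher with white bone handle, 140 mm long, 12 mm high, lying lengthwise on the flap beside the cabinet, about 88 mm from the pad's centre line; origin on its underside near the middle. To be left alone.
- cage_door: Silver-plated birdcage door, flat barred frame 110 x 156 x 6 mm, lying beyond the mat; origin at the centre of its underside. To be left alone.
- whistle: Copper whistle tube, 180 mm long, 22 mm across on two small feet, lying beyond the mat; origin under its middle. To be left alone.
Things that resemble listed ones, but are neither listed nor needed, are in the scene too. Leave any turquoise look-alike of the case alone.

How it is judged:
On the way, in this order (a step that is already met when the one before it is completed fails the run):
1. the case stands upright on the cork mat, let go (angle between case_center's own z axis and vertical below 0.1 rad and x of case_center in the frame of mat_top between -0.14 and 0.14 m and y of case_center in the frame of mat_top between -0.1 and 0.1 m and z of case_center in the frame of mat_top below 0.085 m and contact force between case and the fingers below 0.1 N), for 0.2 s.
2. the case lies on its back on the cork mat, cam upward, not touched (angle between case_center's own x axis and vertical below 0.12 rad and x of case_center in the frame of mat_top between -0.14 and 0.14 m and y of case_center in the frame of mat_top between -0.1 and 0.1 m and z of case_center in the frame of mat_top below 0.032 m and contact force between case and the fingers below 0.1 N), for 0.2 s.
At the end, for the whole second after the job is handed in: The case lies at rest and released on the black pad on the oak ledge, front (cam) upward within 7 degrees, its centre within 22 mm of the pad's centre seen from above, its length within 12 degrees of the pad's length (either end first) (angle between case_center's own x axis and vertical below 0.12 rad and horizontal distance between case_center and rest_top below 0.022 m and angle between the z axis of case_center and the x axis of rest_top, either way round below 0.22 rad and z of case_center in the frame of rest_top between 0.015 and 0.03 m and linear speed of case below 0.02 m/s and contact force between case and the fingers below 0.1 N); the robot touches nothing.
It fails at once if the case is gripped while it tips (leaning between 20 and 70 degrees with more than 12 N from the fingers) (angle between case_center's own z axis and vertical between 0.35 and 1.22 rad and contact force between case and the fingers above 12 N).
It fails at once if the case is dropped onto the ledge from more than about 20 mm (horizontal distance between case_center and rest_top below 0.1 m and z of case_center in the frame of rest_top above 0.045 m and contact force between case and the fingers below 0.1 N).
It fails at once if any other loose thing (jar, barrel, loupe, cam, burnisher, cage door, whistle) is shifted by more than 25 mm (distance of any of jar, barrel, loupe, cam, burnisher, cage_door, whistle from where it was at the start of the episode above 0.025 m).
It also fails if it takes over 58 s, if anything falls off the work surface, if the arm or the gripper's body presses on something with over 40 N, if the wrist force passes 120 N, or if a joint passes its speed limit or range.

## Robot

A 7-joint arm with a two-finger parallel gripper is mounted at the origin on the work surface. World frame = base frame: x ahead of the robot, y to its left, z up, the work surface at z = 0. Lengths are in m, angles in rad, forces in N, time in s.
With the tool pointing down it reaches from about 0.425 to 0.925 m from the base axis. Payload 6.8 kg.
Tool frame: the origin (TCP) lies between the finger pads; the fingertips stand 14 mm ahead of it and the grasp point (between the pads) lies 5 mm behind it; z points along the fingers, y is the direction in which the jaws open and shut (so a half turn about z gives the same grasp; the last joint's range is limited). The gripper opens to 85 mm and grips with 20 to 120 N. Pads are 22 mm wide; open, the fingers measure 114 mm over their backs; the gripper's body (76 mm by 85 mm) begins 54 mm behind the grasp point. The pads swing forward as they close: fully open they stand 13 mm farther back than shut.
Start: joints at [-1.275, 0.477, 0.022, 1.555, -0.011, 1.109, -0.083], TCP at [0.265, 0.621, 0.245] pointing down, gripper open.
Joint ranges: [-2.96, 2.96], [-0.34, 2.1], [-1.41, 1.46], [0.24, 2.44], [-1.37, 4.51], [0.17, 1.92], [-2.96, 2.96]. Speed limits (rad/s): [2.39, 2.39, 3.14, 3.14, 3.14, 3.14, 3.14].

## Interface

Orientations are given as a unit quaternion [w, x, y, z].
In Python, from station import bot gives the robot as it stands.
- The arm moves only by the shell command python3 -m crank 'ROWS' [FORCE]. ROWS is JSON, a list of rows, each a list of 3 entries, a list of its own where there are three numbers: the shift along the tool's x, y, z in m, then the turn, a rotation vector about the tool's x, y, z in degrees, then the finger opening in m, from 0 to 0.0854. A call has 1 to 10 rows; each row shifts and turns the commanded pose from where the row before left it, along the tool's axes as they then stand; what a row does not reach is not made up. A row lasts 1/8 s, in which the tool goes at most 62.5 mm and 10.7 degrees, less where a joint would pass 70% of its speed; a pose out of reach is approached as far as the arm can. A call is refused whole if a number of a shift passes 0.0625 or a number of a turn 10.7, either way. A call with a gripper value outside its range is refused whole. The fingers move at their own pace and stop on an object; FORCE is the grip in N (left out, the last holds). Time passes only in rows, so rows that do not move let the fingers close. It gives the time, the measured TCP pose, the force and the opening at its end, in the units of the state.
- bot.get_obs(): the state, without advancing time (a new reading comes with each control period).
- bot.read_camera(name): name is "scene" or "side" or "wrist"; returns (picture, depth): 420x560x3 uint8, red, green, blue; 420x560 float32, m along the optical axis (not along the pixel's ray), 0 where there is no reading.
- bot.calibration(name): a dict with "fx", "fy", "cx", "cy" (pixels), "extrinsics" (4x4, takes a point from camera to world coordinates). Camera axes: x right, y down, z forward; pixel columns grow to the right and rows downward; lengths in m; the calibration is good to about 2 mm. A picture is of the moment at which its call begins: read the wrist's pose just before it. calibration takes no time and is no camera call; for the wrist camera it gives the pose at the moment of the call.
- bot.hand_in(): hands the job in, once; it reports no verdict.
The state is a dict: "t": time; "q": joint angles; "joint_vel": joint speeds; "joint_torque": joint torques, N m; "eef_pos": TCP position; "tool_rot": TCP orientation; "contact_force": force on the tool from outside, world axes, zero at the start; "torque": the same for the moment, N m; "gripper_width": opening from 0.0 (shut) to 1.0 (fully open).
Only numpy, scipy, OpenCV 4.12 (cv2) and the standard library are available. Lean on these libraries where they do the work, as an engineer would, in place of code of your own. Each camera call takes 0.05 s, during which the arm holds its last target.

## Working session

There is one attempt and no reset: what is moved stays moved. The work goes in short steps, Python scripts to look and compute and a shell command to move; the robot and the scene stay as the last step left them, time stands still between calls to the robot, and variables do not carry over. Pictures are saved under pics/ and viewed, and the job is handed in when it is done.

```bash
mkdir -p pics; ls; python3 - <<'E'
from station import bot
import cv2, numpy as np
o=bot.get_obs()
for k in o: print(k, np.round(o[k],3))
for n in ["scene","side","wrist"]:
    c=bot.calibration(n); print(n,{k:np.round(v,3) for k,v in c.items()})
    p,d=bot.read_camera(n)
    np.savez(f"pics/{n}0.npz",p=p,d=d,**c)
    cv2.imwrite(f"pics/{n}0.png",p[:,:,::-1])
E
```

```text
pics
t 0.0
q [-1.275  0.478  0.022  1.556 -0.011  1.109 -0.083]
joint_vel [-0.    -0.     0.     0.     0.     0.001 -0.001]
joint_torque [-0.0000e+00 -5.9646e+01  1.6080e+00 -2.8118e+01  1.3000e-02  1.0000e-02
 -0.0000e+00]
eef_pos [0.265 0.62  0.244]
tool_rot [-0.     0.201  0.98  -0.001]
contact_force [ 0.764 -0.205  0.523]
torque [-0.026  0.021 -0.051]
gripper_width 1.0
scene {'fx': np.float64(460.971), 'fy': np.float64(460.971), 'cx': np.float64(281.926), 'cy': np.float64(210.107), 'extrinsics': array([[ 0.744,  0.455, -0.49 ,  1.159],
       [ 0.668, -0.489,  0.561, -0.716],
       [ 0.016, -0.744, -0.668,  0.922],
       [ 0.   ,  0.   ,  0.   ,  1.   ]])}
side {'fx': np.float64(499.531), 'fy': np.float64(499.531), 'cx': np.float64(279.8), 'cy': np.float64(211.376), 'extrinsics': array([[ 0.717, -0.49 ,  0.496, -0.134],
       [-0.697, -0.488,  0.525, -0.756],
       [-0.015, -0.722, -0.692,  1.044],
       [ 0.   ,  0.   ,  0.   ,  1.   ]])}
wrist {'fx': np.float64(311.203), 'fy': np.float64(311.203), 'cx': np.float64(285.89), 'cy': np.float64(208.482), 'extrinsics': array([[ 0.393,  0.886,  0.245,  0.202],
       [ 0.92 , -0.378, -0.108,  0.649],
       [-0.003,  0.268, -0.963,  0.374],
       [ 0.   ,  0.   ,  0.   ,  1.   ]])}
```

View pics/scene0.png

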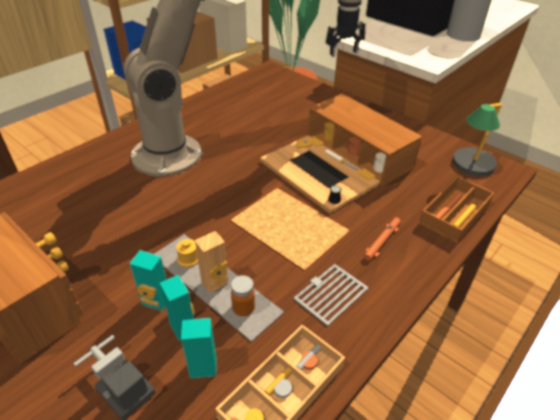

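View pics/side0.png

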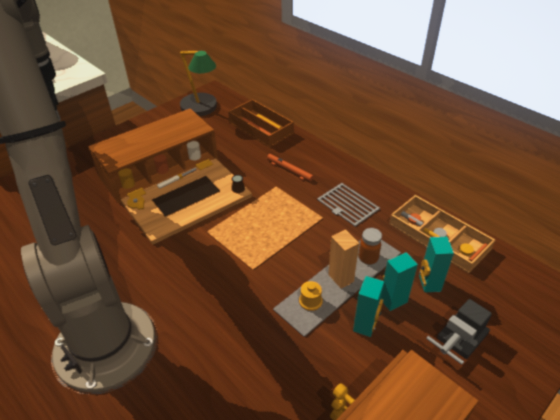

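View pics/wrist0.png

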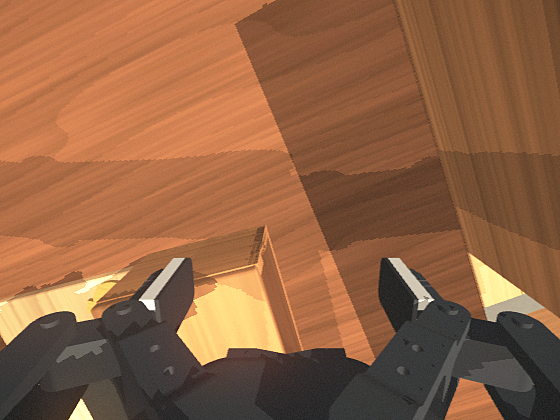

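```bash
cat > h.py <<'E'
import numpy as np, cv2
def load(n): return dict(np.load(f"pics/{n}.npz"))
def pt(v,u,r,k=1):
    d=v['d'][int(r)-k:int(r)+k+1,int(u)-k:int(u)+k+1]; d=d[d>0]; z=np.median(d)
    return tow(v,u,r,z)
def tow(v,u,r,z):
    p=np.array([(u-v['cx'])/v['fx']*z,(r-v['cy'])/v['fy']*z,z]); E=v['extrinsics']
    return E[:3,:3]@p+E[:3,3]
def atz(v,u,r,h):
    E=v['extrinsics']; a=E[:3,:3]@np.array([(u-v['cx'])/v['fx'],(r-v['cy'])/v['fy'],1.]); 
    return E[:3,3]+a*(h-E[2,3])/a[2]
def proj(v,P):
    E=v['extrinsics']; c=E[:3,:3].T@(np.asarray(P)-E[:3,3]); return c[:2]/c[2]*v['fx']+np.array([v['cx'],v['cy']])
def crop(v,u0,r0,u1,r1,out,s=4):
    c=v['p'][r0:r1,u0:u1,::-1]; cv2.imwrite(out,cv2.resize(c,None,fx=s,fy=s,interpolation=cv2.INTER_CUBIC))
def grab(n,tag):
    from station import bot
    c=bot.calibration(n); p,d=bot.read_camera(n); np.savez(f"pics/{tag}.npz",p=p,d=d,**c); cv2.imwrite(f"pics/{tag}.png",p[:,:,::-1]); return load(tag)
E
python3 - <<'E'
from h import *
v=load("scene0"); crop(v,130,210,330,360,"pics/s_a.png"); crop(v,225,85,425,235,"pics/s_b.png")
v=load("side0"); crop(v,270,200,450,335,"pics/d_a.png"); crop(v,85,100,285,250,"pics/d_b.png")
E
```

```text
(no output)
```

View pics/s_a.png

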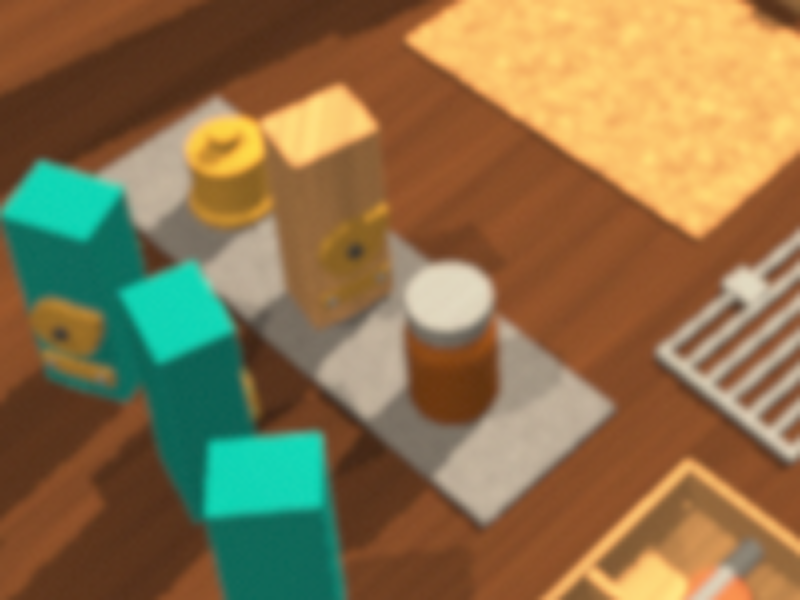

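View pics/s_b.png

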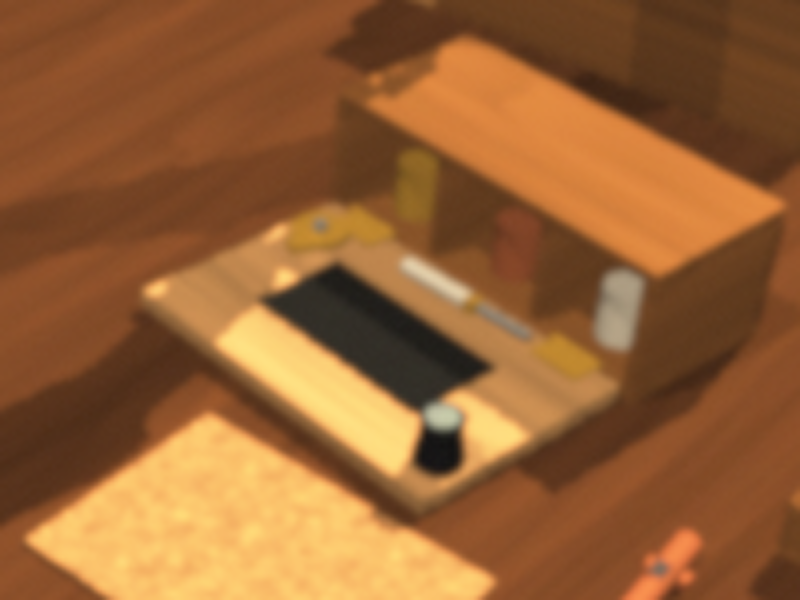

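View pics/d_a.png

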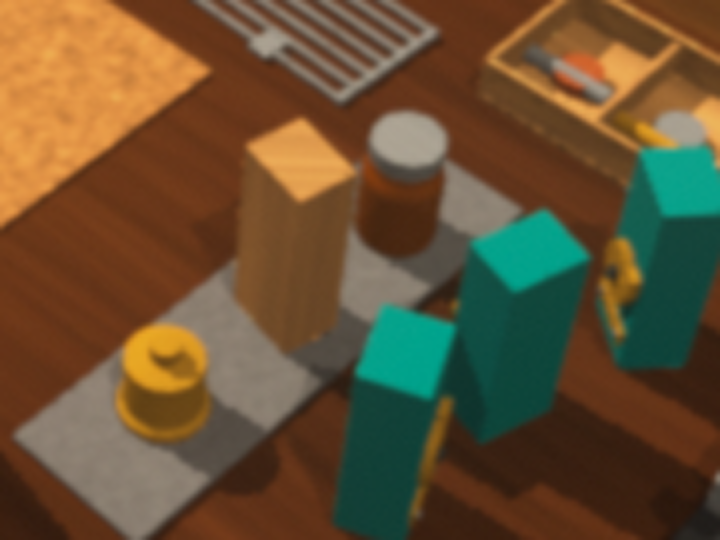

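View pics/d_b.png

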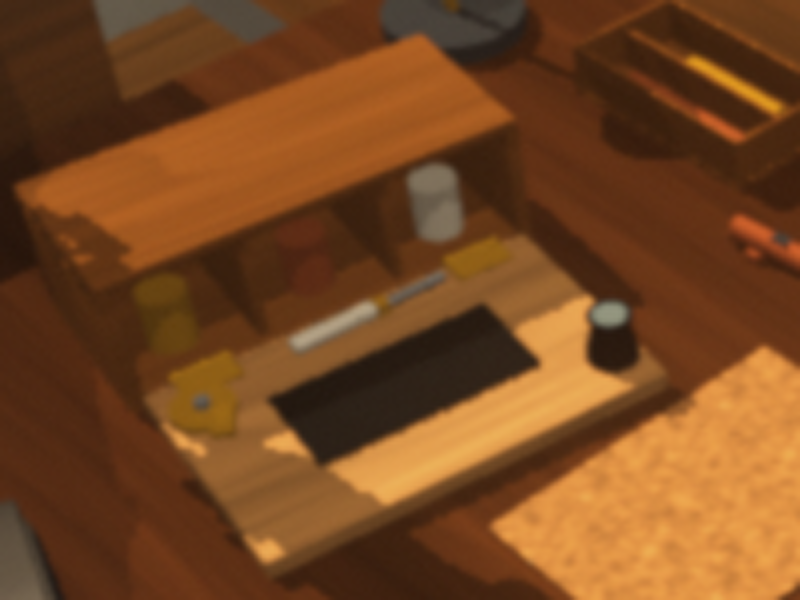

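```bash
python3 - <<'E'
from h import *
np.set_printoptions(precision=4,suppress=True)
S=load("scene0"); D=load("side0")
A=lambda l:[(130+x/4,210+y/4) for x,y in l]; B=lambda l:[(225+x/4,85+y/4) for x,y in l]
DA=lambda l:[(270+x/4,200+y/4) for x,y in l]; DB=lambda l:[(85+x/4,100+y/4) for x,y in l]
def show(n,v,l,h):
    P=np.array([atz(v,*p,h) for p in l]); print(n,'\n',P[:,:2],'c',P.mean(0)[:2],'len',np.linalg.norm(P-np.roll(P,-1,0),axis=1), 'ang',np.degrees(np.arctan2(*(np.roll(P,-1,0)-P)[:,1::-1].T)))
    c=np.mean(l,0); print('  depthpt',pt(v,*c,2))
show('case S',S,A([(262,122),(342,85),(380,128),(302,167)]),.156)
show('case D',D,DA([(245,145),(303,118),(357,168),(300,203)]),.156)
show('pad S',S,B([(335,265),(262,297),(415,408),(492,367)]),.022)
show('pad D',D,DB([(270,400),(320,463),(540,362),(487,305)]),.022)
show('mat S',S,[(232,220),(277.5,188),(348.5,230),(304.5,270-.5)],.004)
show('mat D',D,[(208,230),(254,263.5),(322,217),(276.5,189)],.004)
show('slate S',S,A([(100,175),(220,95),(615,405),(485,522)]),.006)
show('slate D',D,DA([(15,435),(135,540),(520,210),(448,160)]),.006)
show('front S',S,A([(302,167),(380,128),(390,290),(318,328)]),.1)
show('jarcap S',S,A([(405,295),(492,297)]),.096)
show('jarcap D',D,DA([(368,140),(448,140)]),.096)
show('barr S',S,A([(186,155),(266,155)]),.065)
show('barr D',D,DA([(122,362),(208,362)]),.065)
show('loupe S',S,B([(425,415),(462,415)]),.061)
show('loupe D',D,DB([(588,315),(630,315)]),.061)
show('cabtop S',S,B([(345,100),(470,37),(782,207),(660,275)]),.125)
show('cabtop D',D,DB([(15,185),(100,290),(520,120),(420,37)]),.125)
# triangulate case top centre
def tri(u,w):
    a=[];b=[]
    for v,p in ((S,u),(D,w)):
        o=v['extrinsics'][:3,3]; d=tow(v,*p,1)-o; d/=np.linalg.norm(d); M=np.eye(3)-np.outer(d,d); a.append(M); b.append(M@o)
    return np.linalg.solve(sum(a),sum(b))
print(tri(np.mean(A([(262,122),(342,85),(380,128),(302,167)]),0),np.mean(DA([(245,145),(303,118),(357,168),(300,203)]),0)))
print(tri(np.mean(B([(335,265),(262,297),(415,408),(492,367)]),0),np.mean(DB([(270,400),(320,463),(540,362),(487,305)]),0)))
E
```

```text
case S 
 [[ 0.5208 -0.2861]
 [ 0.5318 -0.2343]
 [ 0.5742 -0.2432]
 [ 0.5645 -0.2938]] c [ 0.5479 -0.2644] len [0.0529 0.0433 0.0516 0.0444] ang [  77.9939  -11.7745 -100.8058  170.0141]
  depthpt [ 0.5481 -0.2647  0.156 ]
case D 
 [[ 0.5299 -0.2339]
 [ 0.5724 -0.244 ]
 [ 0.5632 -0.2942]
 [ 0.5175 -0.2883]] c [ 0.5458 -0.2651] len [0.0436 0.051  0.0461 0.0557] ang [ -13.3694 -100.328   172.6296   77.1332]
  depthpt [ 0.5453 -0.2656  0.1563]
pad S 
 [[0.364  0.3273]
 [0.3493 0.2494]
 [0.5329 0.22  ]
 [0.5461 0.3034]] c [0.4481 0.275 ] len [0.0793 0.186  0.0845 0.1836] ang [-100.7099   -9.1078   81.0151  172.5206]
  depthpt [0.4495 0.2764 0.0199]
pad D 
 [[0.3598 0.3303]
 [0.347  0.2458]
 [0.533  0.2179]
 [0.5469 0.3018]] c [0.4467 0.2739] len [0.0855 0.1881 0.085  0.1892] ang [-98.6283  -8.5225  80.5926 171.3378]
  depthpt [0.4441 0.2735 0.0221]
mat S 
 [[ 0.4077 -0.0751]
 [ 0.4051  0.124 ]
 [ 0.6812  0.1223]
 [ 0.6836 -0.0767]] c [0.5444 0.0236] len [0.1991 0.2761 0.199  0.2759] ang [ 90.7353  -0.3599 -89.3077 179.6677]
  depthpt [0.5508 0.0203 0.0029]
mat D 
 [[ 0.4097  0.1249]
 [ 0.
[... 1485 characters left out ...]
 c [0.5805 0.1874] len [0.0275 0.0275] ang [  43.0728 -136.9272]
  depthpt [0.5788 0.1901 0.0584]
loupe D 
 [[0.568  0.1969]
 [0.5907 0.174 ]] c [0.5794 0.1854] len [0.0322 0.0322] ang [-45.2561 134.7439]
  depthpt [0.5788 0.1846 0.0618]
cabtop S 
 [[0.304  0.4048]
 [0.3147 0.5702]
 [0.6628 0.5142]
 [0.6423 0.3664]] c [0.481  0.4639] len [0.1658 0.3525 0.1493 0.3405] ang [ 86.2939  -9.1468 -97.867  173.5189]
  depthpt [0.4905 0.4625 0.1236]
cabtop D 
 [[0.3097 0.5719]
 [0.2894 0.4101]
 [0.6414 0.3599]
 [0.6592 0.5169]] c [0.4749 0.4647] len [0.1631 0.3556 0.158  0.3538] ang [-97.1445  -8.1032  83.5544 171.0551]
  depthpt [0.4658 0.4622 0.1261]
[ 0.5469 -0.2641  0.1544]
[0.4473 0.2793 0.0168]
```

```bash
cat > g.py <<'E'
from h import *
from station import bot
from scipy.spatial.transform import Rotation as R
import sys
np.set_printoptions(precision=4,suppress=True)
def pose():
    o=bot.get_obs(); w,x,y,z=o['tool_rot']; return np.array(o['eef_pos']),R.from_quat([x,y,z,w]),o
def delta(*targets, yaw_y=None):
    p,r,o=pose(); M=r.as_matrix()
    print('t',round(o['t'],2),'p',p,'yang',np.degrees(np.arctan2(M[1,1],M[0,1])).round(2),'tilt',np.degrees(np.arccos(-M[2,2])).round(2),'F',np.array(o['contact_force']),'g',round(o['gripper_width'],3))
    a=p
    for t in targets:
        t=np.array(t); d=M.T@(t-a); print(' ->',t,'tool',d,'|',np.linalg.norm(d).round(4)); a=t
E
python3 -m crank '[[[0,0,0],[0,0,-6.1],0.0854],[[0,0,0],[0,0,-6.1],0.0854]]'
python3 -c "
from g import *
delta((.265,.62,.245),(.52,.2,.26),(.547,-.265,.26))"
```

```text
t: 0.4
eef_pos: [0.2651, 0.6205, 0.2449]
tool_rot: [-0.0, 0.094, 0.996, -0.0]
contact_force: [-0.1, 1.1, -0.6]
gripper_width: 1.002
t 0.4 p [0.2651 0.6205 0.2449] yang 79.27 tilt 0.05 F [-0.0963  1.0525 -0.6265] g 1.002
 -> [0.265 0.62  0.245] tool [ 0.     -0.0005 -0.0001] | 0.0005
 -> [0.52 0.2  0.26] tool [-0.3288 -0.3652 -0.0147] | 0.4916
 -> [ 0.547 -0.265  0.26 ] tool [-0.1131 -0.4518  0.0004] | 0.4658
```

```bash
python3 -m crank '[[[-0.0365,-0.0406,-0.0016],[0,0,0],0.0854],[[-0.0365,-0.0406,-0.0016],[0,0,0],0.0854],[[-0.0365,-0.0406,-0.0016],[0,0,0],0.0854],[[-0.0365,-0.0406,-0.0016],[0,0,0],0.0854],[[-0.0365,-0.0406,-0.0016],[0,0,0],0.0854],[[-0.0365,-0.0406,-0.0016],[0,0,0],0.0854],[[-0.0365,-0.0406,-0.0016],[0,0,0],0.0854],[[-0.0365,-0.0406,-0.0016],[0,0,0],0.0854],[[-0.0365,-0.0406,-0.0016],[0,0,0],0.0854]]'
python3 -m crank '[[[-0.0126,-0.0502,0],[0,0,0],0.0854],[[-0.0126,-0.0502,0],[0,0,0],0.0854],[[-0.0126,-0.0502,0],[0,0,0],0.0854],[[-0.0126,-0.0502,0],[0,0,0],0.0854],[[-0.0126,-0.0502,0],[0,0,0],0.0854],[[-0.0126,-0.0502,0],[0,0,0],0.0854],[[-0.0126,-0.0502,0],[0,0,0],0.0854],[[-0.0126,-0.0502,0],[0,0,0],0.0854],[[-0.0126,-0.0502,0],[0,0,0],0.0854],[[0,0,0],[0,0,0],0.0854]]'
python3 -c "
from g import *
delta((.547,-.265,.26))
grab('wrist','w1')"
```

```text
t: 1.52
eef_pos: [0.519, 0.198, 0.2597]
tool_rot: [-0.0, 0.095, 0.995, 0.0]
contact_force: [1.1, 0.8, 0.0]
gripper_width: 0.998
t: 2.78
eef_pos: [0.5425, -0.2707, 0.2596]
tool_rot: [-0.0, 0.099, 0.995, -0.001]
contact_force: [-0.3, -0.2, 0.1]
gripper_width: 0.997
t 2.77 p [ 0.5425 -0.2707  0.2596] yang 78.63 tilt 0.16 F [-0.348  -0.1807  0.1238] g 0.997
 -> [ 0.547 -0.265  0.26 ] tool [-0.0033  0.0065 -0.0004] | 0.0073
```

View pics/w1.png

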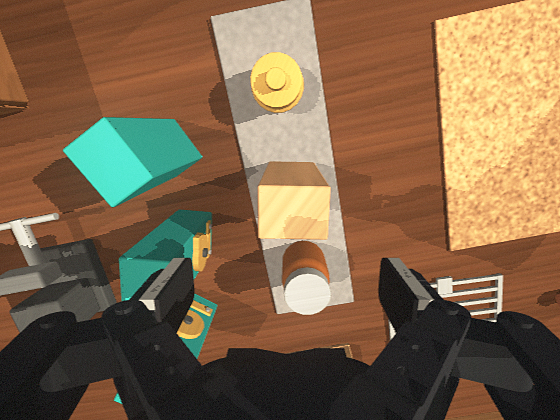

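```bash
python3 -c "
from g import *
v=load('w1'); crop(v,235,150,355,250,'pics/w1c.png',6)"
```

```text
(no output)
```

View pics/w1c.png

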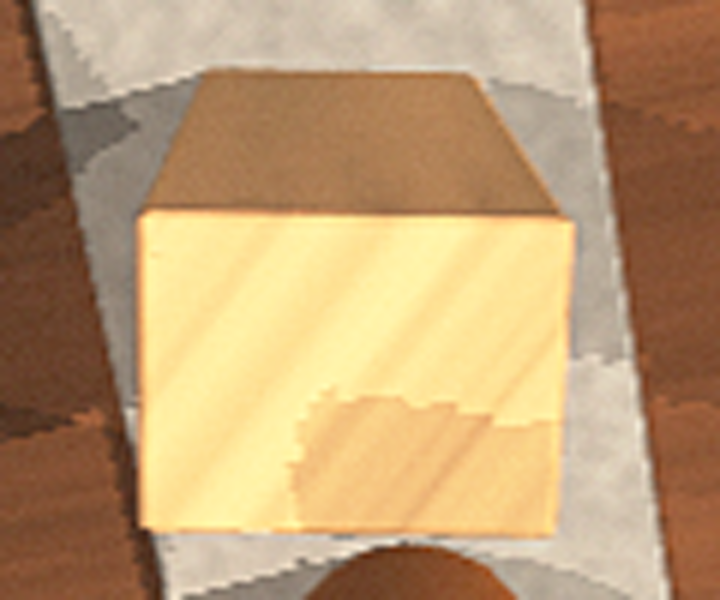

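```bash
python3 -c "
from g import *
v=load('w1'); l=[(235+x/6,150+y/6) for x,y in [(137,213),(573,218),(555,536),(143,528)]]
P=np.array([atz(v,*p,.156) for p in l]); print(P[:,:2],P.mean(0),np.linalg.norm(P-np.roll(P,-1,0),axis=1),np.degrees(np.arctan2(*(np.roll(P,-1,0)-P)[:,1::-1].T)))
print([pt(v,*p,1)[2] for p in [(270,195),(310,200),(290,220)]])
c=P.mean(0)
delta((c[0],c[1],.26),(c[0],c[1],.125))
"
```

```text
[[ 0.5163 -0.2865]
 [ 0.5278 -0.2323]
 [ 0.5699 -0.2416]
 [ 0.558  -0.2951]] [ 0.543  -0.2639  0.156 ] [0.0553 0.0431 0.0548 0.0426] [  78.0079  -12.3547 -102.4712  168.3247]
[np.float64(0.15717078857432962), np.float64(0.15643390642044167), np.float64(0.15717112357896312)]
t 2.83 p [ 0.5432 -0.2675  0.2593] yang 78.83 tilt 0.06 F [0.4426 0.8671 0.3801] g 1.002
 -> [ 0.543  -0.2639  0.26  ] tool [ 0.0009  0.0036 -0.0007] | 0.0037
 -> [ 0.543  -0.2639  0.125 ] tool [-0.0001  0.0001  0.135 ] | 0.135
```

```bash
python3 -m crank '[[[-0.001,0.003,0.02],[0,0,0.8],0.0854],[[0,0,0.03],[0,0,0],0.0854],[[0,0,0.03],[0,0,0],0.0854],[[0,0,0.03],[0,0,0],0.0854],[[0,0,0.02],[0,0,0],0.0854],[[0,0,0.009],[0,0,0],0.0854],[[0,0,0],[0,0,0],0.0854],[[0,0,0],[0,0,0],0.0854]]'
python3 -c "
from g import *
delta((.545,-.264,.12))
grab('wrist','w2')"
```

```text
t: 3.82
eef_pos: [0.5463, -0.2626, 0.1216]
tool_rot: [0.001, 0.102, 0.995, -0.0]
contact_force: [-0.5, 0.6, -0.0]
gripper_width: 0.995
t 3.83 p [ 0.5463 -0.2626  0.1216] yang 78.29 tilt 0.09 F [-0.4661  0.5831 -0.042 ] g 0.995
 -> [ 0.545 -0.264  0.12 ] tool [ 0.001  -0.0016  0.0016] | 0.0025
```

View pics/w2.png

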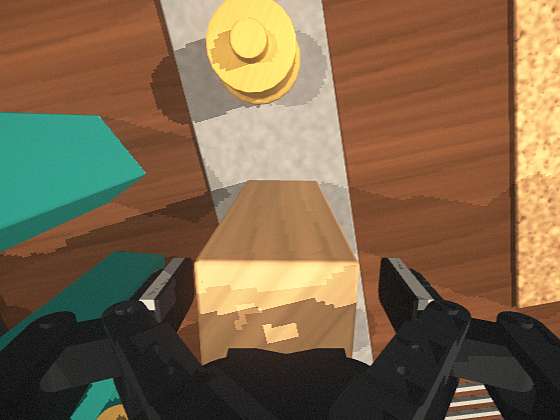

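```bash
python3 -m crank '[[[0.001,-0.002,0.001],[0,0,0],0.0854],[[0,0,0],[0,0,0],0.05],[[0,0,0],[0,0,0],0.05],[[0,0,0],[0,0,0],0.05],[[0,0,0],[0,0,0],0.05],[[0,0,0],[0,0,0],0.05]]' 40
python3 -m crank '[[[0,0,-0.01],[0,0,0],0.05],[[0,0,-0.03],[0,0,0],0.05],[[0,0,-0.03],[0,0,0],0.05],[[0,0,-0.03],[0,0,0],0.05],[[0,0,0],[0,0,0],0.05],[[0,0,0],[0,0,0],0.05]]'
python3 -c "
from g import *
delta((.61,.02,.22))
grab('wrist','w3');grab('side','d3')"
```

```text
t: 4.62
eef_pos: [0.5443, -0.2649, 0.12]
tool_rot: [0.0, 0.102, 0.995, -0.0]
contact_force: [-0.7, -1.0, 4.3]
gripper_width: 0.647
t: 5.38
eef_pos: [0.5433, -0.2636, 0.2181]
tool_rot: [-0.001, 0.102, 0.995, 0.0]
contact_force: [-0.7, 0.3, -5.5]
gripper_width: 0.648
t 5.38 p [ 0.5433 -0.2636  0.2181] yang 78.29 tilt 0.16 F [-0.6512  0.255  -5.4896] g 0.648
 -> [0.61 0.02 0.22] tool [-0.0078  0.2912 -0.0017] | 0.2913
```

View pics/d3.png

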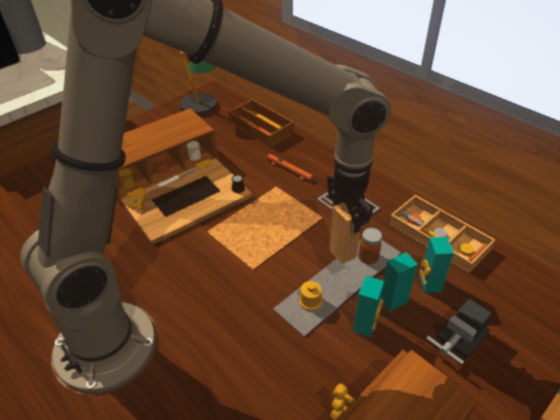

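View pics/w3.png

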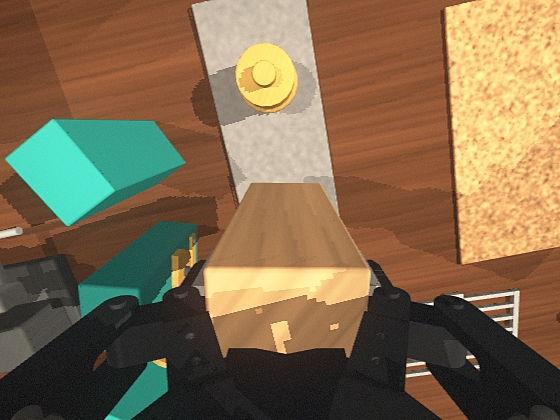

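```bash
python3 -m crank '[[[-0.001,0.023,0],[0,0,0],0.05],[[-0.001,0.04,0],[0,0,0],0.05],[[-0.001,0.05,0],[0,0,0],0.05],[[-0.001,0.05,0],[0,0,0],0.05],[[-0.001,0.05,0],[0,0,0],0.05],[[-0.001,0.04,0],[0,0,0],0.05],[[-0.001,0.03,0],[0,0,0],0.05],[[0,0,0],[0,0,0],0.05],[[0,0,0],[0,0,0],0.05]]'
python3 -m crank '[[[0,0,0.03],[0,0,0],0.05],[[0,0,0.03],[0,0,0],0.05],[[0,0,0.02],[0,0,0],0.05],[[0,0,0.01],[0,0,0],0.05],[[0,0,0],[0,0,0],0.05],[[0,0,0],[0,0,0],0.05]]'
python3 -c "
from g import *
delta((.607,.012,.118))
grab('wrist','w4');grab('scene','s4')"
```

```text
t: 6.6
eef_pos: [0.6079, 0.0105, 0.2185]
tool_rot: [-0.001, 0.102, 0.995, -0.001]
contact_force: [-0.0, -0.9, -5.4]
gripper_width: 0.651
t: 7.35
eef_pos: [0.6093, 0.0108, 0.1306]
tool_rot: [0.001, 0.103, 0.995, 0.0]
contact_force: [0.1, 0.2, -4.1]
gripper_width: 0.649
t 7.35 p [0.6093 0.0108 0.1306] yang 78.23 tilt 0.09 F [ 0.1172  0.1572 -4.0656] g 0.649
 -> [0.607 0.012 0.118] tool [0.0025 0.0007 0.0126] | 0.0129
```

View pics/s4.png

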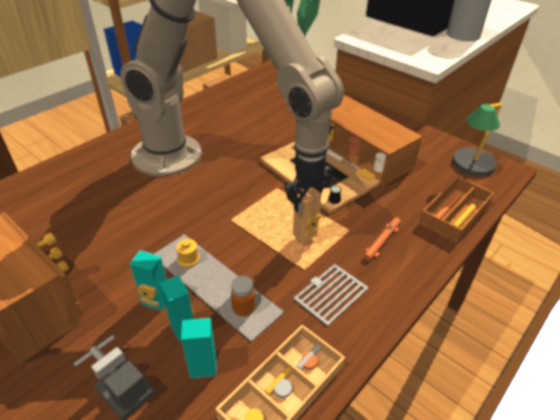

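View pics/w4.png

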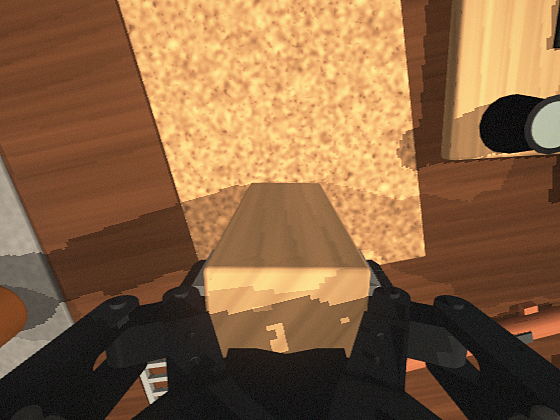

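```bash
python3 -m crank '[[[0,0,0.005],[0,0,0],0.05],[[0,0,0.003],[0,0,0],0.05],[[0,0,0.002],[0,0,0],0.05],[[0,0,0.001],[0,0,0],0.05],[[0,0,0],[0,0,0],0.05],[[0,0,0],[0,0,0],0.05]]'
python3 -c "
from g import *
delta((.607,.012,.1185))"
```

```text
t: 8.2
eef_pos: [0.6087, 0.0112, 0.1187]
tool_rot: [0.0, 0.102, 0.995, 0.0]
contact_force: [-0.6, 0.4, -4.8]
gripper_width: 0.645
t 8.2 p [0.6087 0.0112 0.1187] yang 78.26 tilt 0.01 F [-0.5621  0.3869 -4.8085] g 0.645
 -> [0.607  0.012  0.1185] tool [0.0018 0.0004 0.0002] | 0.0019
```

```bash
python3 -m crank '[[[0,0,0.001],[0,0,0],0.05],[[0,0,0],[0,0,0],0.05]]'; python3 -m crank '[[[0,0,0.001],[0,0,0],0.05],[[0,0,0],[0,0,0],0.05]]'
```

```text
t: 8.45
eef_pos: [0.6089, 0.0111, 0.1181]
tool_rot: [0.0, 0.102, 0.995, 0.0]
contact_force: [-1.1, 0.2, -0.9]
gripper_width: 0.648
t: 8.7
eef_pos: [0.6091, 0.011, 0.118]
tool_rot: [0.0, 0.102, 0.995, 0.0]
contact_force: [-3.0, -0.6, 7.2]
gripper_width: 0.652
```

Foot touches. Release, wait, rise clear.

```bash
python3 -m crank '[[[0,0,-0.0005],[0,0,0],0.0854],[[0,0,0],[0,0,0],0.0854],[[0,0,0],[0,0,0],0.0854],[[0,0,0],[0,0,0],0.0854],[[0,0,-0.02],[0,0,0],0.0854],[[0,0,-0.03],[0,0,0],0.0854],[[0,0,-0.04],[0,0,0],0.0854],[[0,0,-0.02],[0,0,0],0.0854],[[0,0,0],[0,0,0],0.0854],[[0,0,0],[0,0,0],0.0854]]'
python3 -c "
from g import *
delta((.607,.012,.1185))
grab('wrist','w5');grab('side','d5')"
```

```text
t: 9.95
eef_pos: [0.608, 0.0113, 0.226]
tool_rot: [-0.001, 0.102, 0.995, -0.0]
contact_force: [0.1, 0.6, -0.6]
gripper_width: 0.999
t 9.95 p [0.608  0.0113 0.226 ] yang 78.27 tilt 0.1 F [ 0.1499  0.5807 -0.5534] g 0.999
 -> [0.607  0.012  0.1185] tool [0.0009 0.0006 0.1075] | 0.1075
```

View pics/w5.png

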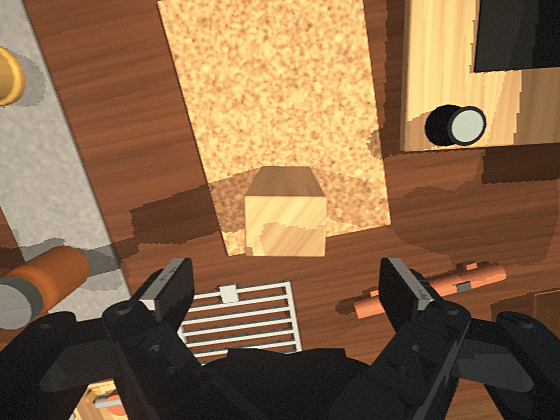

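View pics/d5.png

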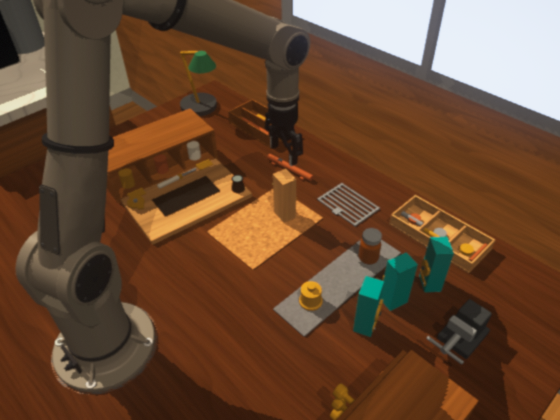

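```bash
python3 -m crank '[[[-0.04,0,0],[0,0,0],0],[[-0.04,0,0],[0,0,0],0],[[0,0,0],[0,0,0],0],[[0,0,0.03],[0,0,0],0],[[0,0,0.04],[0,0,0],0],[[0,0,0.02],[0,0,0],0],[[0,0,0.006],[0,0,0],0],[[0,0,0],[0,0,0],0],[[0,0,0],[0,0,0],0]]' 20
python3 -c "
from g import *
delta((.607,.012,.13))
grab('wrist','w6');grab('side','d6')"
```

```text
t: 11.18
eef_pos: [0.6879, -0.0052, 0.1327]
tool_rot: [0.001, 0.102, 0.995, 0.0]
contact_force: [0.6, 0.7, 0.9]
gripper_width: 0.001
t 11.18 p [ 0.6879 -0.0052  0.1327] yang 78.26 tilt 0.14 F [0.5797 0.7364 0.8908] g 0.001
 -> [0.607 0.012 0.13 ] tool [0.0827 0.0004 0.0025] | 0.0827
```

View pics/w6.png

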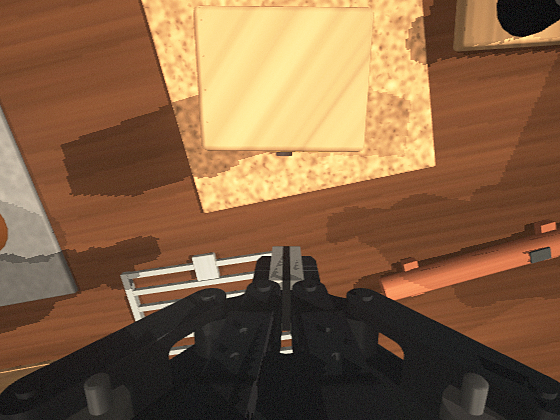

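View pics/d6.png

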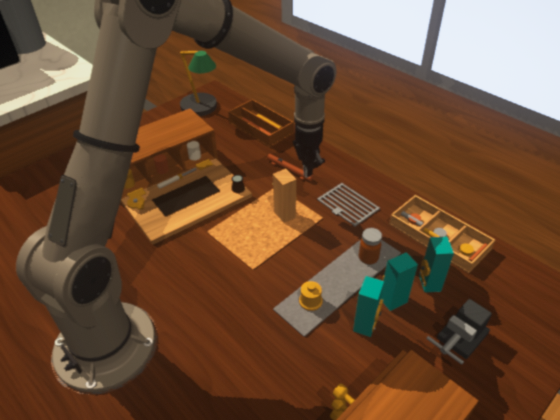

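```bash
python3 -m crank '[[[0.02,0,0],[0,0,0],0],[[0.02,0,0],[0,0,0],0],[[0.008,0,0],[0,0,0],0],[[0.008,0,0],[0,0,0],0],[[0.008,0,0],[0,0,0],0],[[0.008,0,0],[0,0,0],0]]'
python3 -c "
from g import *
delta((.607,.012,.13))
grab('wrist','w7')"
```

```text
t: 12.02
eef_pos: [0.6161, 0.0096, 0.1312]
tool_rot: [-0.0, 0.102, 0.995, -0.0]
contact_force: [0.4, 0.3, 0.1]
gripper_width: -0.004
t 12.03 p [0.6161 0.0096 0.1312] yang 78.26 tilt 0.0 F [0.4354 0.3273 0.1057] g -0.004
 -> [0.607 0.012 0.13 ] tool [0.0094 0.0005 0.0012] | 0.0095
```

View pics/w7.png

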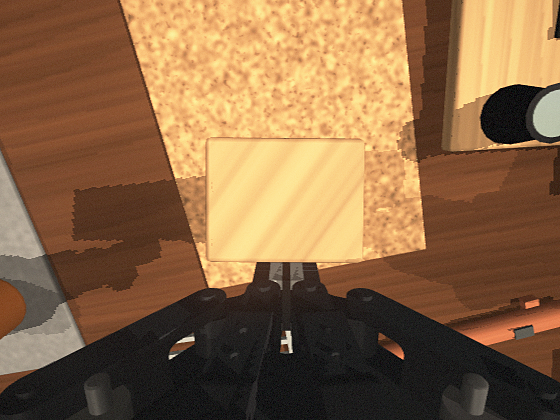

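Leaning about 10° and still aligned; continue past the balance point.

```bash
python3 -m crank '[[[0.01,0,0],[0,0,0],0],[[0.01,0,0],[0,0,0],0],[[0.01,0,0],[0,0,0],0],[[0.005,0,0],[0,0,0],0],[[0,0,0],[0,0,0],0],[[0,0,0],[0,0,0],0],[[0,0,0],[0,0,0],0],[[0,0,0],[0,0,0],0]]'
python3 -c "
from g import *
delta((.607,.012,.13))
grab('wrist','w8')"
```

```text
t: 13.08
eef_pos: [0.5824, 0.0166, 0.1312]
tool_rot: [0.0, 0.102, 0.995, -0.0]
contact_force: [0.5, 0.5, 0.4]
gripper_width: 0.004
t 13.07 p [0.5824 0.0166 0.1312] yang 78.25 tilt 0.0 F [0.5315 0.5006 0.4175] g 0.004
 -> [0.607 0.012 0.13 ] tool [-0.0251  0.0005  0.0012] | 0.0251
```

View pics/w8.png

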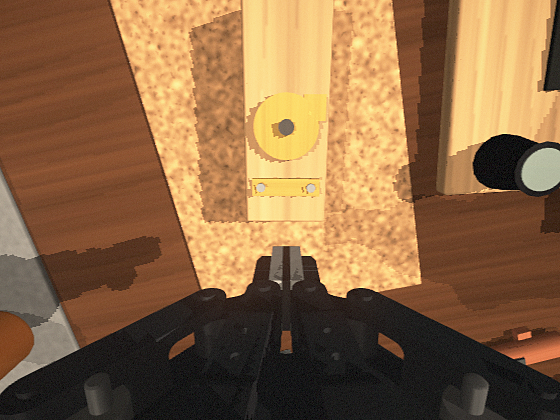

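```bash
python3 -m crank '[[[0,0,-0.03],[0,0,0],0.0854],[[0,0,-0.04],[0,0,0],0.0854],[[0,0,-0.03],[0,0,0],0.0854],[[0,0,0],[0,0,0],0.0854],[[0,0,0],[0,0,0],0.0854],[[0,0,0],[0,0,0],0.0854]]'
python3 -c "
from g import *
delta((.607,.012,.13))
v=grab('wrist','w9');grab('side','d9');grab('scene','s9')
crop(v,220,60,360,260,'pics/w9c.png',4)"
```

```text
t: 13.88
eef_pos: [0.5814, 0.0167, 0.2299]
tool_rot: [-0.001, 0.102, 0.995, -0.0]
contact_force: [-0.7, -0.6, -0.5]
gripper_width: 1.003
t 13.88 p [0.5814 0.0167 0.2299] yang 78.27 tilt 0.14 F [-0.6617 -0.5989 -0.531 ] g 1.003
 -> [0.607 0.012 0.13 ] tool [-0.0262  0.0007  0.0998] | 0.1032
```

View pics/w9.png

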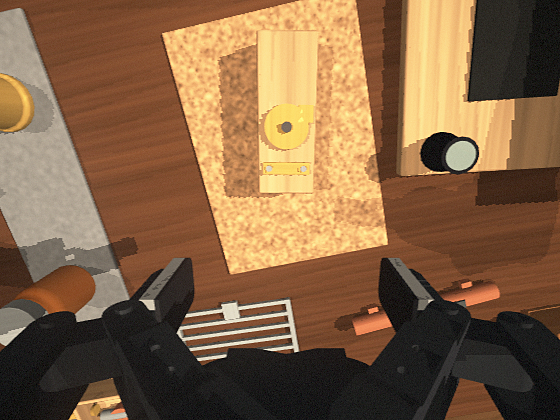

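View pics/d9.png

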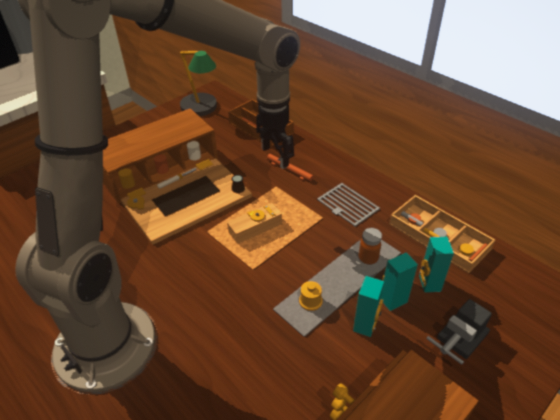

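View pics/w9c.png

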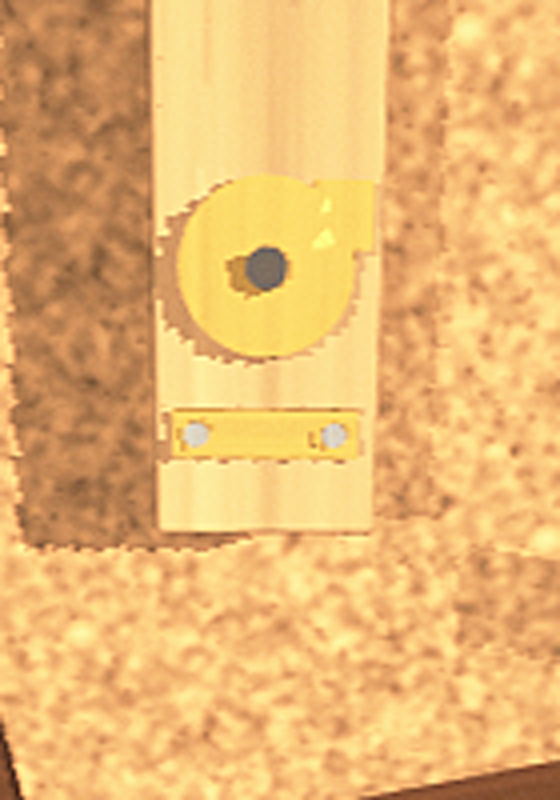

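```bash
python3 -c "
from g import *
v=load('w9'); l=[(257,30),(319,31),(313,192.5),(259.5,192.5)]
P=np.array([atz(v,*p,.048) for p in l]); print(P[:,:2],P.mean(0),np.linalg.norm(P-np.roll(P,-1,0),axis=1),np.degrees(np.arctan2(*(np.roll(P,-1,0)-P)[:,1::-1].T)))
print([pt(v,*p,1)[2] for p in [(270,50),(310,80),(265,180)]])
c=P.mean(0)
delta((c[0],c[1],.23),(c[0],c[1],.034))
v=load('d9'); crop(v,200,180,330,270,'pics/d9c.png',6)
v=load('s9'); crop(v,225,130,385,270,'pics/s9c.png',5)
"
```

```text
[[ 0.4304  0.0224]
 [ 0.4426  0.0766]
 [ 0.5872  0.0446]
 [ 0.5761 -0.009 ]] [0.5091 0.0337 0.048 ] [0.0556 0.1482 0.0548 0.149 ] [  77.4161  -12.4842 -101.7066  167.8412]
[np.float64(0.04906599918947363), np.float64(0.04932235537280666), np.float64(0.04890525600593881)]
t 14.03 p [0.5818 0.0166 0.2303] yang 78.26 tilt 0.09 F [ 0.4929  0.1935 -0.1995] g 0.999
 -> [0.5091 0.0337 0.23  ] tool [0.0746 0.0019 0.0004] | 0.0747
 -> [0.5091 0.0337 0.034 ] tool [-0.0003  0.0001  0.196 ] | 0.196
```

View pics/s9c.png

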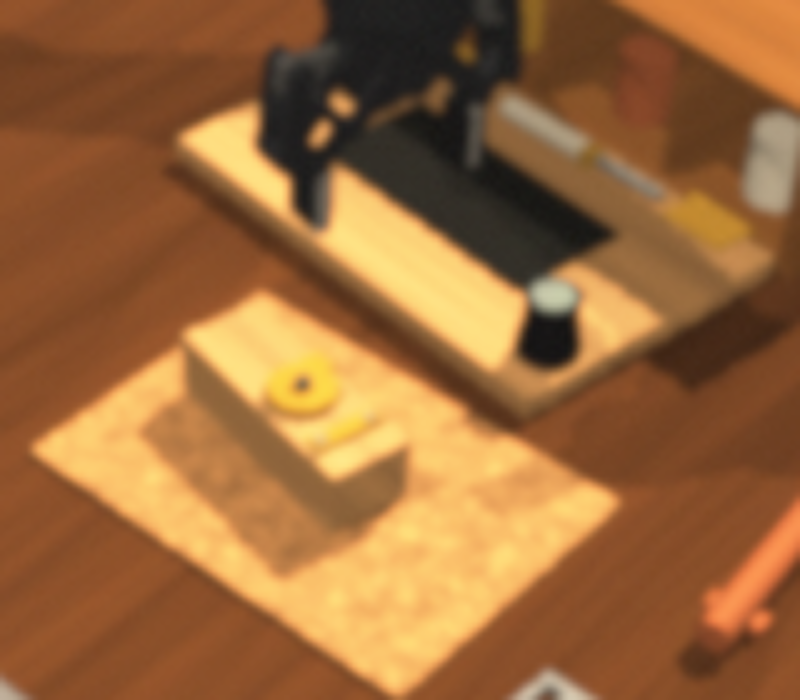

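View pics/d9c.png

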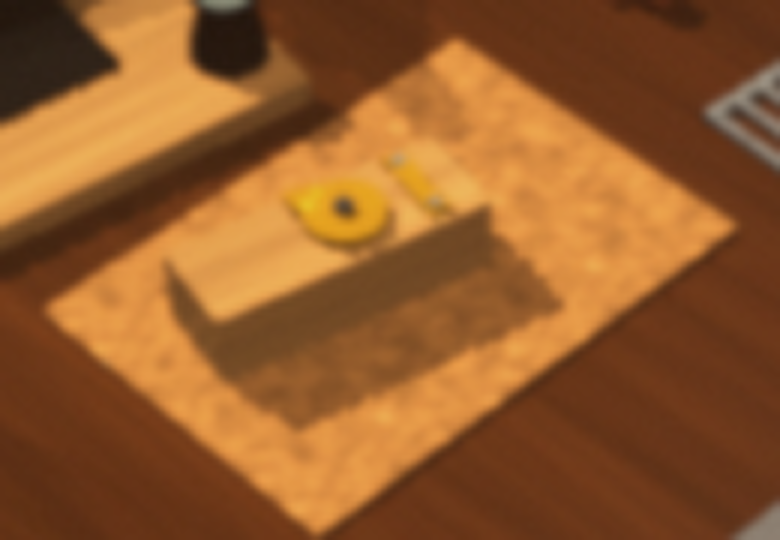

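```bash
python3 -m crank '[[[0.037,0.0005,0],[0,0,0],0.0854],[[0.036,0.0005,0.01],[0,0,0],0.0854],[[0,0,0.04],[0,0,0],0.0854],[[0,0,0.04],[0,0,0],0.0854],[[0,0,0.04],[0,0,0],0.0854],[[0,0,0.03],[0,0,0],0.0854],[[0,0,0],[0,0,0],0.0854],[[0,0,0],[0,0,0],0.0854]]'
python3 -c "
from g import *
delta((.509,.0337,.034))
v=grab('wrist','w10')"
```

```text
t: 15.02
eef_pos: [0.5116, 0.0325, 0.072]
tool_rot: [0.0, 0.102, 0.995, 0.0]
contact_force: [0.5, 0.4, 0.2]
gripper_width: 0.999
t 15.03 p [0.5116 0.0325 0.072 ] yang 78.25 tilt 0.06 F [0.5359 0.3712 0.2266] g 0.999
 -> [0.509  0.0337 0.034 ] tool [0.0028 0.0007 0.038 ] | 0.0381
```

View pics/w10.png

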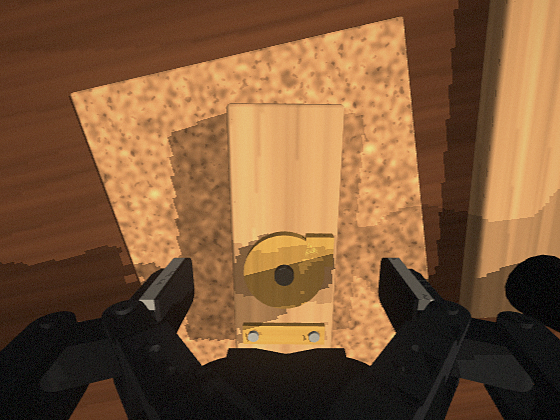

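Well centred between the fingers. Descend and grip, then lift.

```bash
python3 -m crank '[[[0.002,0,0.02],[0,0,0],0.0854],[[0,0,0.015],[0,0,0],0.0854],[[0,0,0.003],[0,0,0],0.0854],[[0,0,0],[0,0,0],0.05],[[0,0,0],[0,0,0],0.05],[[0,0,0],[0,0,0],0.05],[[0,0,0],[0,0,0],0.05],[[0,0,0],[0,0,0],0.05]]' 45
python3 -c "
from g import *
delta((.509,.0337,.034))"
python3 -m crank '[[[0,0,-0.01],[0,0,0],0.05],[[0,0,-0.03],[0,0,0],0.05],[[0,0,-0.03],[0,0,0],0.05],[[0,0,-0.03],[0,0,0],0.05],[[0,0,0],[0,0,0],0.05],[[0,0,0],[0,0,0],0.05]]'
python3 -c "
from g import *
delta((.509,.0337,.134))
v=grab('wrist','w11'); grab('side','d11')"
```

```text
t: 16.08
eef_pos: [0.5095, 0.0328, 0.0339]
tool_rot: [0.001, 0.102, 0.995, 0.0]
contact_force: [-0.5, -0.5, 6.3]
gripper_width: 0.646
t 16.07 p [0.5095 0.0328 0.0339] yang 78.25 tilt 0.07 F [-0.5189 -0.5413  6.253 ] g 0.646
 -> [0.509  0.0337 0.034 ] tool [ 0.0007  0.0008 -0.0001] | 0.001
t: 16.82
eef_pos: [0.508, 0.033, 0.1323]
tool_rot: [-0.001, 0.102, 0.995, -0.0]
contact_force: [-0.4, -0.6, -4.6]
gripper_width: 0.646
t 16.82 p [0.508  0.033  0.1323] yang 78.28 tilt 0.1 F [-0.3585 -0.5559 -4.6487] g 0.646
 -> [0.509  0.0337 0.134 ] tool [-0.0009  0.0009 -0.0017] | 0.0021
```

View pics/w11.png

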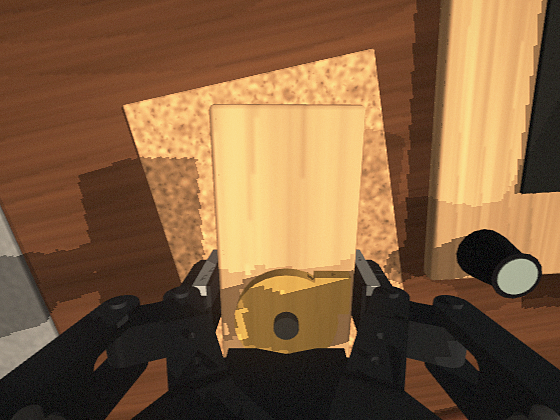

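View pics/d11.png

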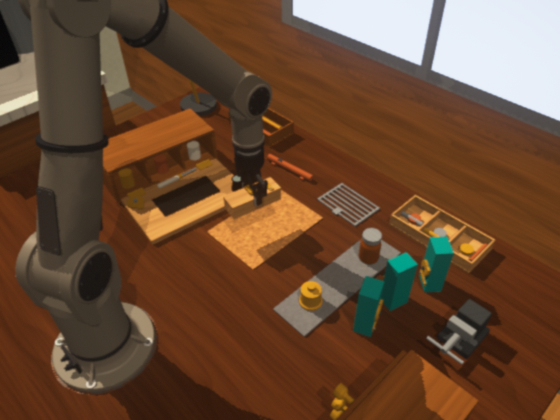

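```bash
python3 -m crank '[[[0,0,0],[0,0,-3.2],0.05],[[0,0,0],[0,0,0],0.05]]'
python3 -c "
from g import *
v=load('w11')
for p in [(290,115),(290,180),(290,240),(230,200),(345,200)]: print(pt(v,*p,2))
delta((.4475,.2745,.132),(.4475,.2745,.054))"
```

```text
t: 17.18
eef_pos: [0.5082, 0.0328, 0.1321]
tool_rot: [-0.001, 0.075, 0.997, -0.0]
contact_force: [0.1, -0.4, -3.7]
gripper_width: 0.645
[0.4385 0.05   0.1473]
[0.4613 0.0454 0.147 ]
[0.4845 0.0407 0.1475]
[0.4641 0.0216 0.1474]
[0.4731 0.0643 0.147 ]
t 17.18 p [0.5082 0.0328 0.1321] yang 81.43 tilt 0.12 F [ 0.1276 -0.3553 -3.7017] g 0.645
 -> [0.4475 0.2745 0.132 ] tool [0.0961 0.23   0.0001] | 0.2493
 -> [0.4475 0.2745 0.054 ] tool [-0.0002  0.0001  0.078 ] | 0.078
```

```bash
python3 -m crank '[[[0.01,0.02,0],[0,0,0],0.05],[[0.012,0.03,0],[0,0,0],0.05],[[0.014,0.035,0],[0,0,0],0.05],[[0.014,0.035,0],[0,0,0],0.05],[[0.014,0.035,0],[0,0,0],0.05],[[0.012,0.03,0],[0,0,0],0.05],[[0.012,0.025,0],[0,0,0],0.05],[[0.008,0.02,0],[0,0,0],0.05],[[0,0,0],[0,0,0],0.05],[[0,0,0],[0,0,0],0.05]]'
python3 -m crank '[[[0,0,0.02],[0,0,0],0.05],[[0,0,0.02],[0,0,0],0.05],[[0,0,0.01],[0,0,0],0.05],[[0,0,0],[0,0,0],0.05],[[0,0,0],[0,0,0],0.05]]'
python3 -c "
from g import *
delta((.4475,.2745,.052))
grab('wrist','w12'); v=grab('side','d12');crop(v,85,100,285,250,'pics/d12c.png')
v=grab('scene','s12');crop(v,225,85,425,235,'pics/s12c.png')"
```

```text
t: 18.42
eef_pos: [0.4482, 0.2735, 0.1327]
tool_rot: [-0.0, 0.075, 0.997, -0.001]
contact_force: [-0.5, -0.5, -5.6]
gripper_width: 0.645
t: 19.05
eef_pos: [0.4488, 0.2746, 0.0838]
tool_rot: [0.0, 0.075, 0.997, 0.0]
contact_force: [-0.8, 0.9, -5.0]
gripper_width: 0.646
t 19.05 p [0.4488 0.2746 0.0838] yang 81.43 tilt 0.06 F [-0.8259  0.8792 -4.9665] g 0.646
 -> [0.4475 0.2745 0.052 ] tool [ 0.0013 -0.0003  0.0318] | 0.0318
```

View pics/w12.png

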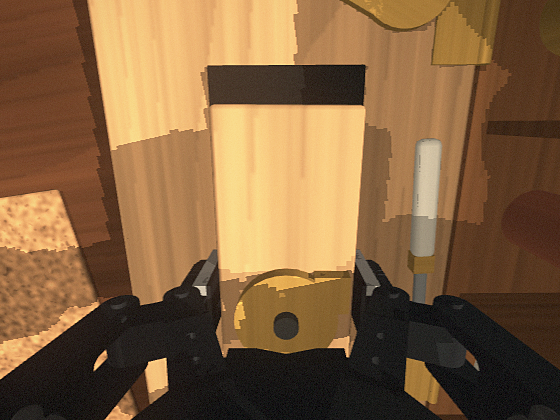

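View pics/d12c.png

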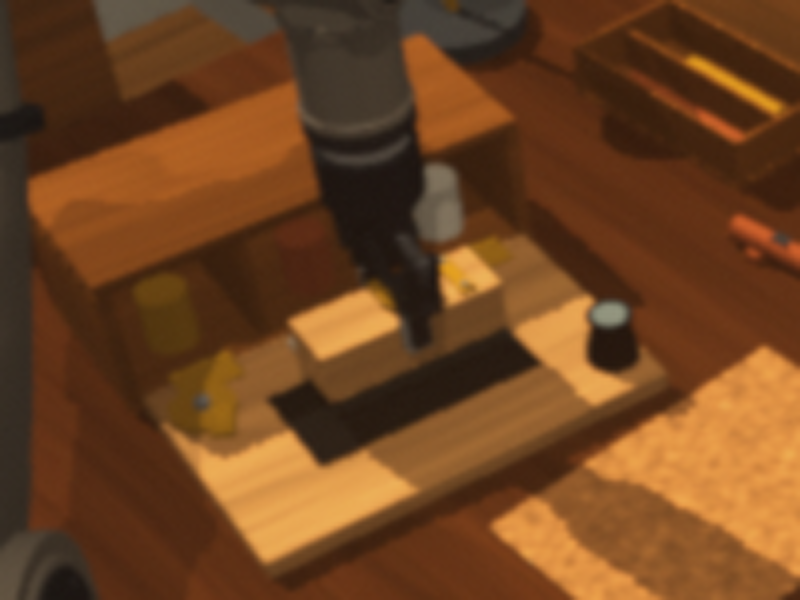

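View pics/s12c.png

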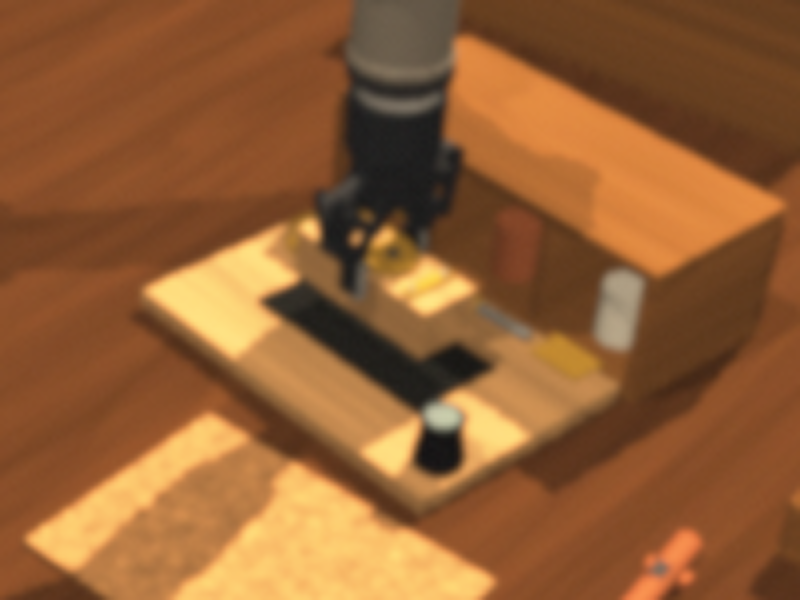

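```bash
python3 -m crank '[[[0.001,0,0.015],[0,0,0],0.05],[[0,0,0.009],[0,0,0],0.05],[[0,0,0.003],[0,0,0],0.05],[[0,0,0.002],[0,0,0],0.05],[[0,0,0],[0,0,0],0.05],[[0,0,0],[0,0,0],0.05]]'
python3 -m crank '[[[0,0,0.001],[0,0,0],0.05],[[0,0,0],[0,0,0],0.05],[[0,0,0],[0,0,0],0.05]]'
```

```text
t: 19.95
eef_pos: [0.4474, 0.2749, 0.0544]
tool_rot: [0.0, 0.074, 0.997, 0.0]
contact_force: [-0.6, -0.8, -5.3]
gripper_width: 0.649
t: 20.32
eef_pos: [0.4472, 0.2748, 0.0533]
tool_rot: [0.0, 0.074, 0.997, 0.0]
contact_force: [-0.3, 0.5, -4.9]
gripper_width: 0.645
```

```bash
python3 -m crank '[[[0,0,0.001],[0,0,0],0.05],[[0,0,0],[0,0,0],0.05],[[0,0,0],[0,0,0],0.05]]';python3 -m crank '[[[0,0,0.0007],[0,0,0],0.05],[[0,0,0],[0,0,0],0.05],[[0,0,0],[0,0,0],0.05]]'
```

```text
t: 20.7
eef_pos: [0.4472, 0.2748, 0.0522]
tool_rot: [-0.0, 0.074, 0.997, -0.0]
contact_force: [-0.1, 0.6, -4.7]
gripper_width: 0.648
t: 21.08
eef_pos: [0.4472, 0.2748, 0.0519]
tool_rot: [0.0, 0.074, 0.997, 0.0]
contact_force: [-3.1, -0.9, 6.6]
gripper_width: 0.641
```

Seated (force sign reversed). Check then release and lift away.

```bash
python3 -m crank '[[[0,0,-0.0003],[0,0,0],0.0854],[[0,0,0],[0,0,0],0.0854],[[0,0,0],[0,0,0],0.0854],[[0,0,0],[0,0,0],0.0854],[[0,0,-0.02],[0,0,0],0.0854],[[0,0,-0.04],[0,0,0],0.0854],[[0,0,-0.04],[0,0,0],0.0854],[[0,0,-0.04],[0,0,0],0.0854],[[0,0,-0.03],[0,0,0],0.0854],[[0,0,0],[0,0,0],0.0854]]'
python3 -m crank '[[[-0.03,0,0],[0,0,0],0.0854],[[-0.03,0,0],[0,0,0],0.0854],[[0,0,0],[0,0,0],0.0854],[[0,0,0],[0,0,0],0.0854]]'
python3 -c "
from g import *
delta((.4475,.2745,.052))
grab('wrist','w13'); v=grab('side','d13');crop(v,85,100,285,250,'pics/d13c.png')
v=grab('scene','s13')"
```

```text
t: 22.32
eef_pos: [0.4484, 0.2756, 0.2242]
tool_rot: [0.002, 0.074, 0.997, 0.002]
contact_force: [-0.3, -0.7, -0.6]
gripper_width: 0.996
t: 22.82
eef_pos: [0.5055, 0.2657, 0.2207]
tool_rot: [-0.001, 0.074, 0.997, -0.001]
contact_force: [1.1, 0.2, 0.2]
gripper_width: 0.999
t 22.82 p [0.5055 0.2657 0.2207] yang 81.47 tilt 0.13 F [1.0808 0.172  0.1914] g 0.999
 -> [0.4475 0.2745 0.052 ] tool [0.0583 0.0003 0.1688] | 0.1786
```

View pics/w13.png

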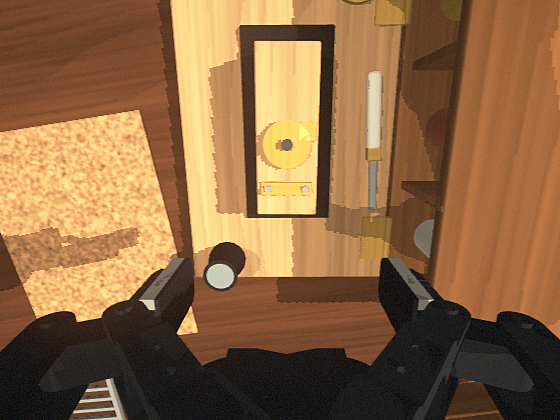

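View pics/d13c.png

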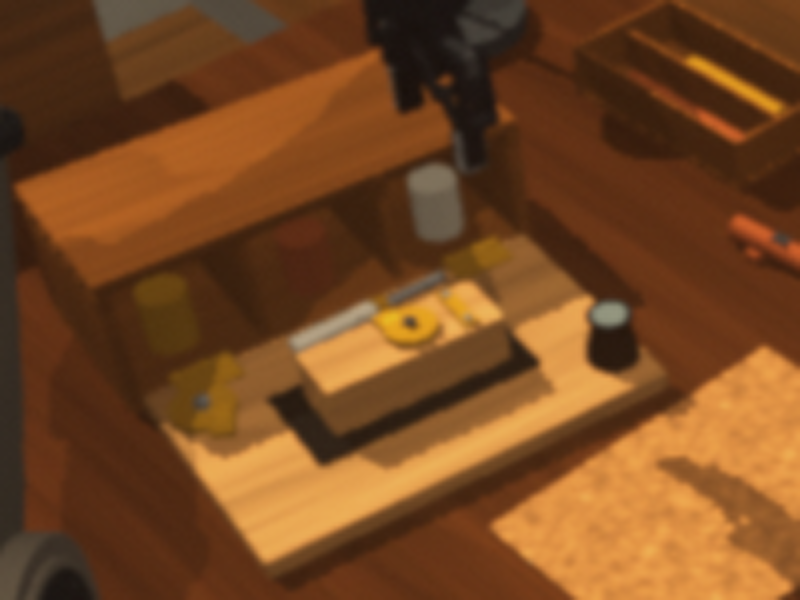

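View pics/s13.png

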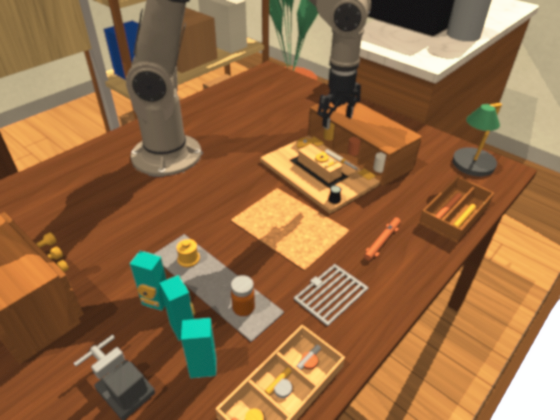

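```bash
python3 -c "
from g import *
v=load('w13')
for l,h in (([(240,26),(335,25),(328,216),(247,216)],.022),([(254,41),(321,41),(314,214),(257,214)],.066)):
    P=np.array([atz(v,*p,h) for p in l]); print(P.mean(0),np.linalg.norm(P-np.roll(P,-1,0),axis=1),np.degrees(np.arctan2(*(np.roll(P,-1,0)-P)[:,1::-1].T)))
print(pt(v,270,60)[2],pt(v,300,205)[2])
a=load('side0');b=load('d13');print()
"
```

```text
[0.4432 0.2774 0.022 ] [0.0894 0.1876 0.0892 0.1869] [ 81.9783  -8.4749 -98.4884 171.5905]
[0.447  0.2758 0.066 ] [0.0553 0.1487 0.0543 0.1488] [ 81.4451  -9.3734 -98.4893 171.0119]
0.06728522114174468 0.06690204062756278
```

Within 4 mm and 1°, level. Handing in.

```bash
python3 -c "
from station import bot
print(bot.hand_in(), bot.get_obs()['t'])"
```

```text
the job is handed in; nothing more can be done
the job is handed in; nothing more can be done
```

The case now lies on the black pad, cam upward, and the job is handed in. The hand-in came after about 23 s and gave no verdict.

- **Stand and tip:** I gripped the case by its sides, lifted it off the slate and stood it upright on the cork mat. After letting go, I pushed its front with closed fingers about 112 mm above the foot. It fell onto its back with the cam up, fully on the mat.
- **Set down:** I took it across its sides and lowered it onto the pad until the force reading changed sign. Then I released it and backed off, with the arm clear above.

**Last checks (wrist camera):**

| | Measured | Limit |
|---|---|---|
| Case centre to pad centre | about 4 mm | 22 mm |
| Case length to pad length | within 1° | 12° |
| Top of the case | level, z about 0.067 m (expected 0.066 m) | – |

- **Disagreement:** The wrist view put the pad centre 4 to 5 mm from where the two fixed cameras put it. Both results are well inside tolerance.
- **Not measured:** I only judged by eye, in the final pictures, that the other things had not moved.

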